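# Change over the gluing tray: unload, reload and weight the plates

### The arm

A 7-joint arm with a two-finger parallel gripper is mounted at the origin on the work surface. World frame = base frame: x ahead of the robot, y to its left, z up, the work surface at z = 0. Lengths are in m, angles in degrees, forces in N, time in s.
With the tool pointing down it reaches from about 0.425 to 0.875 m from the base axis. Payload 8.4 kg.
Tool frame: the origin (TCP) lies at the centre of the arm's flange, where the gripper is bolted on; the fingertips stand 182 mm ahead of it and the grasp point (between the pads) lies 164 mm ahead of it (robot.finger_overhang is the distance from the TCP to the fingertips, in m); z points along the fingers, y is the line along which they close (so a half turn about z gives the same grasp; the last joint's range is limited). The gripper opens to 87 mm and grips with 3 to 60 N. Pads are 19 mm wide; open, the fingers measure 117 mm over their backs; the gripper's body (75 mm by 190 mm) begins 51 mm behind the grasp point.
Start: joints at [68.285, 19.091, 2.286, 83.961, -0.768, 76.965, -3.352], TCP at [0.179, -0.625, 0.405] pointing down, gripper open.
Joint ranges: [-147.57, 147.57], [-21.85, 119.76], [-74.77, 79.35], [14.55, 137.4], [-85.83, 265.84], [4.83, 119.75], [-152.11, 152.11]. Speed limits (degrees/s): [127.2, 127.2, 159.86, 159.86, 180, 180, 180].

### API

Orientations are given as [roll, pitch, yaw] about the fixed x, y, z axes, in that order (R = Rz(yaw) Ry(pitch) Rx(roll)).
In Python, from rig import robot, kin, imaging, workorder gives the robot as it stands. Calls block until the motion is done:
- robot.move_pose(position, orientation): joint-space move of the TCP to a pose.
- robot.line_to(position, speed=0.15, ori=None, contact_N=None): straight line of the TCP; ori=None keeps the orientation; speed is the mean speed in m/s. With contact_N (N) it stops when the force on the tool has changed by that much, and returns True; else False.
- robot.goto_joints(angles): joint-space move.
- robot.open_jaws() and robot.close_gripper(squeeze=None): open the fingers fully, or close them until they stop; squeeze is the grip in N (None keeps the last).
- robot.pause(seconds).
- kin.ik(position, orientation): joint angles nearest the present ones, or None.
- robot.observe(): the state.
- imaging.grab_frame(name): name is "side" or "top" or "wrist"; returns the picture (384x512x3 uint8, red, green, blue); there is no depth.
- imaging.camera_params(name): a dict with "fx", "fy", "cx", "cy" (pixels), "R" (3x3) and "t" (3): a world point X has camera coordinates R X + t. Camera axes: x right, y down, z forward; pixel columns grow to the right and rows downward; lengths in m; the calibration is good to about 2 mm. A picture is of the moment at which its call begins: read the wrist's pose just before it. camera_params takes no time and is no camera call; for the wrist camera it gives the pose at the moment of the call.
A pose or a line that the arm cannot do raises robot.IKError and nothing moves.
- workorder.finish_job(): hands the job in; it is judged then, once.
The state is a dict: "time_s": time; "qpos": joint angles; "dq": joint speeds; "tau": joint torques, N m; "tcp_pos": TCP position; "ee_rot": TCP orientation; "ft_force": force on the tool from outside, world axes, zero at the start; "torque": the same for the moment, N m; "width": opening from 0.0 (shut) to 1.0 (fully open); "finger_force": force on a finger pad.
Only numpy, scipy, OpenCV 4.12 (cv2) and the standard library are available. Lean on these libraries where they do the work, as an engineer would, in place of code of your own. Each camera call takes 0.05 s, during which the arm holds its last target. There are 200 camera calls.

### The job

First take the finished brown plates out of the blue gluing tray and stack them flat on the empty half of the dark steel board, then lift the pale plates off their stack one at a time and lay each flat in a tray bay of its own. Next pick up the red shaker by its handle and tip and shake its eight brass weights out evenly over the pale plates, so that every weight ends in the tray and every plate carries at least two of them. Then stand the shaker level on its green pad again and last of all press the red timer button fully; leave the yellow glue jar where it is.

Things in the scene. Friction and masses are not known exactly. Their poses are not given: they have to be found in the camera images.
- tray: fixed blue-walled white gluing tray, 152 (x) x 324 (y) mm, 30 mm high, walls and dividers 6 mm thick, floor 6 mm thick; origin under its centre. Two dividers across it make three bays in a row along its own y, each 140 (x) x 100 (y) mm inside, their centres at own y = -106, 0 and 106 mm
- board: fixed dark steel board, 280 (x) x 110 (y) x 16 mm; origin under its centre. Its -x half holds the stack of pale plates, its +x half is empty, for the brown plates
- done_spot (a point): centre of the +x half of the board, on its upper face, 80 mm along x from the board's origin: the brown plates are to be stacked here, preferably with their long side along the board's x
- done1: loose brown finished plate, 66 (x) x 88 (y) x 8 mm, 40 g; origin at the centre of its underside. Two or three of them lie flat in the tray's bays at the start; one may be absent
- done2: loose brown finished plate, 66 (x) x 88 (y) x 8 mm, 40 g; origin at the centre of its underside. Two or three of them lie flat in the tray's bays at the start; one may be absent
- done3: loose brown finished plate, 66 (x) x 88 (y) x 8 mm, 40 g; origin at the centre of its underside. Two or three of them lie flat in the tray's bays at the start; one may be absent
- timer (a joint): travel of the red timer button: 0 up, about 0.007 m fully pressed; it springs back (about 5 N)
- timer_top (a point): centre of the top of the red timer button, 40 mm wide, to be pressed straight down
- plate1: loose pale wooden plate, 66 (x) x 88 (y) x 8 mm, 40 g; origin at the centre of its underside. Two or three plates lie in a stack on the board, lower numbers below; plate2 or plate3 may be absent
- plate2: loose pale wooden plate, 66 (x) x 88 (y) x 8 mm, 40 g; origin at the centre of its underside. Two or three plates lie in a stack on the board, lower numbers below; plate2 or plate3 may be absent
- plate3: loose pale wooden plate, 66 (x) x 88 (y) x 8 mm, 40 g; origin at the centre of its underside. Two or three plates lie in a stack on the board, lower numbers below; plate2 or plate3 may be absent
- pad: fixed green pad, 210 (x) x 130 (y) x 6 mm, where the shaker stands; origin under its centre
- shaker: loose red flat tin with clear lid, 150 (x) x 60 (y) x 42 mm, walls 4 mm, 280 g empty; its whole +x end is open (mouth 52 mm wide, 34 high, no lip). On the lid a wooden handle 80 (x) x 24 (y) mm, 42 to 92 mm above the origin, centred, to be gripped across its 24 mm. Origin: centre of the underside; x points to the mouth. Weights slide out when it is tipped mouth-down and shaken
- mouth (a point): middle of the lower edge of the shaker's mouth, on its inner floor: 75 mm along x from the shaker's origin and 4 mm up
- weight1: loose brass cube, 20 mm, 45 g, in the shaker at the start; origin at its centre
- weight2: loose brass cube, 20 mm, 45 g, in the shaker at the start; origin at its centre
- weight3: loose brass cube, 20 mm, 45 g, in the shaker at the start; origin at its centre
- weight4: loose brass cube, 20 mm, 45 g, in the shaker at the start; origin at its centre
- weight5: loose brass cube, 20 mm, 45 g, in the shaker at the start; origin at its centre
- weight6: loose brass cube, 20 mm, 45 g, in the shaker at the start; origin at its centre
- weight7: loose brass cube, 20 mm, 45 g, in the shaker at the start; origin at its centre
- weight8: loose brass cube, 20 mm, 45 g, in the shaker at the start; origin at its centre
- glue: loose yellow glue jar with red cap, 56 mm wide and 85 mm high, beyond the tray; must not be disturbed
Things that resemble listed ones, but are neither listed nor needed, are in the scene too. What is shaped like the plate3 but purple is not meant.

How it is judged:
By the outcome, as a careful person would: the job done as asked, in the order asked, and still so for the second after the job is handed in, with the robot touching nothing.
Of done1, done2, done3 only 2 to 3 are there at a start; the rules pass over those that are not, and their reading is None.
Of plate2, plate3 only 1 to 2 are there at a start; the rules pass over those that are not, and their reading is None.
At some moment in a run one of shaker may be knocked a few centimetres aside while the robot is not near it.
Once in a run the grip may slacken for a moment while it holds something.
It also fails if it takes over 208 s, if anything falls off the work surface, if the arm or the gripper's body presses on something with over 40 N, if the wrist force passes 120 N, or if a joint passes its speed limit or range.

## Working session

There is one attempt and no reset: what is moved stays moved. The work goes in short steps, each a Python script; the robot and the scene stay as the last script left them, time stands still between calls to the robot, and variables do not carry over. Pictures are saved under pics/ and viewed, at most 14 in all, crops included, and the job is handed in when it is done.

```bash
ls; mkdir -p pics; python3 - <<'E'
from rig import robot,kin,imaging
import cv2,numpy as np
for n in("top","side"):
    im=imaging.grab_frame(n);cv2.imwrite(f"pics/{n}0.png",cv2.resize(im[:,:,::-1],(800,600),interpolation=cv2.INTER_CUBIC))
    c=imaging.camera_params(n);print(n,c["fx"],c["cx"],c["cy"],np.round(c["R"],3).tolist(),np.round(c["t"],3), np.round(-np.array(c["R"]).T@c["t"],3))
print(robot.observe())
E
```

```text
pics
top 472.12440932508605 249.73885228763885 189.42707207775237 [[0.023, -1.0, 0.001], [-0.993, -0.023, -0.112], [0.112, 0.002, -0.994]] [0.046 0.487 1.276] [0.34  0.055 1.323]
side 372.5102500522609 246.37250019973342 187.28678583064482 [[-0.996, -0.081, 0.025], [-0.065, 0.539, -0.84], [0.055, -0.838, -0.542]] [0.474 0.051 1.118] [0.414 0.949 0.637]
{'time_s': 0.1, 'qpos': array([68.28650155, 19.12737957,  2.28608727, 84.00586631, -0.76863387,
       76.96500997, -3.3527048 ]), 'dq': array([ 0.04239547, -0.14887524,  0.07973972, -0.22445836,  0.02924657,
        0.04902631,  0.00560356]), 'tau': array([ 4.32634944e-03, -6.57811904e+01,  1.34020552e+00, -4.04703391e+01,
       -5.96287334e-02,  4.09059855e-02,  1.31383044e-04]), 'tcp_pos': array([ 0.1794259 , -0.62458121,  0.40395318]), 'ee_rot': array([-1.79917164e+02,  5.18172211e-03,  1.60263393e+01]), 'ft_force': array([-0.74560001,  0.01334112,  0.79965571]), 'torque': array([ 0.01278783, -0.0015723 ,  0.03686114]), 'finger_force': 0.0, 'width': 1.0016269188697624}
```

View pics/top0.png

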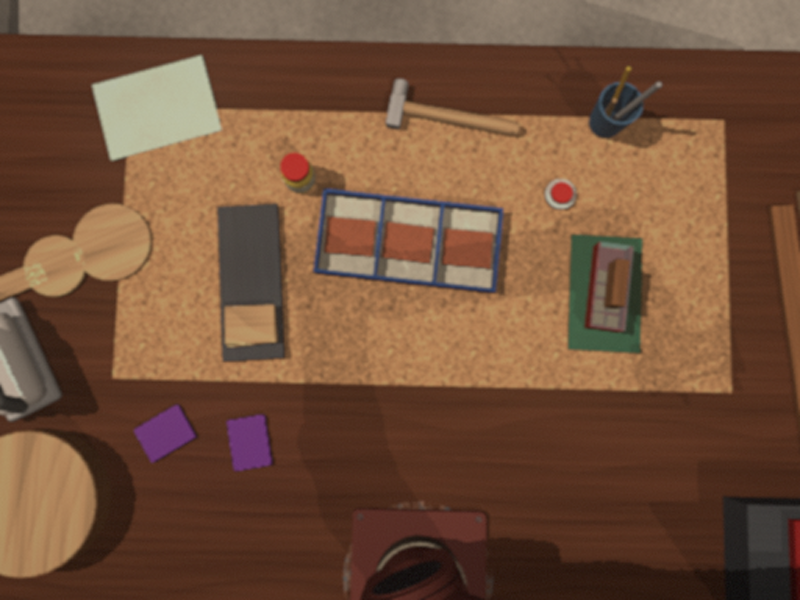

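View pics/side0.png

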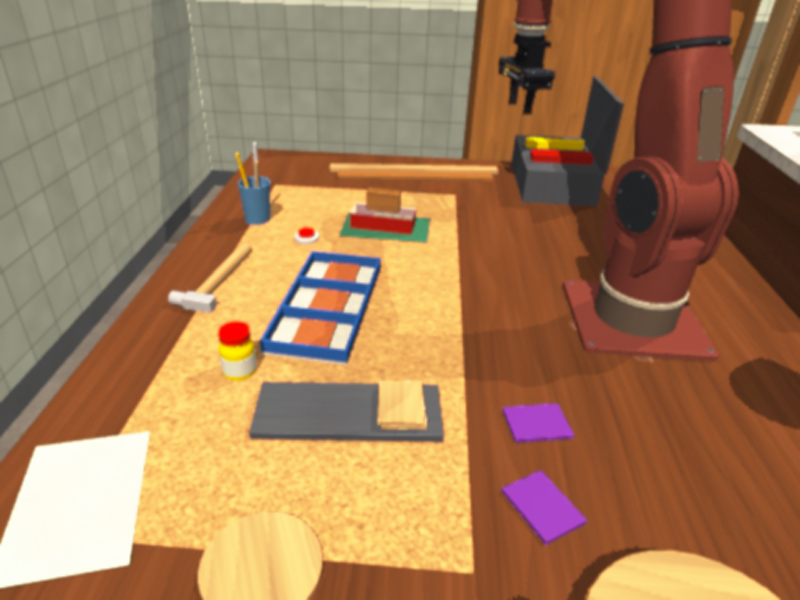

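```bash
cat > h.py <<'E'
from rig import robot,kin,imaging,workorder
import cv2,numpy as np
from scipy.spatial.transform import Rotation as Ro
def world(px,z,c):
    if isinstance(c,str): c=imaging.camera_params(c)
    R=np.array(c["R"]);o=-R.T@np.array(c["t"])
    d=R.T@np.array([(px[0]-c["cx"])/c["fx"],(px[1]-c["cy"])/c["fy"],1])
    return o+d*(z-o[2])/d[2]
def proj(X,c):
    if isinstance(c,str): c=imaging.camera_params(c)
    p=np.array(c["R"])@np.array(X)+np.array(c["t"])
    return np.array([c["fx"]*p[0]/p[2]+c["cx"],c["fy"]*p[1]/p[2]+c["cy"]])
def save(im,name,box=None,k=None):
    if box: im=im[box[1]:box[3],box[0]:box[2]]
    k=k or min(800/im.shape[1],600/im.shape[0])
    cv2.imwrite("pics/"+name,cv2.resize(im[:,:,::-1],None,fx=k,fy=k,interpolation=cv2.INTER_CUBIC))
    print(name,"scale",k,"origin",box and box[:2])
E
python3 - <<'E'
from h import *
im=imaging.grab_frame("top")
a=im[112:242,135:335];b=im[112:242,345:421]
a=cv2.resize(a,None,fx=2.85,fy=4*0.7125,interpolation=2);b=cv2.resize(b,None,fx=2.85,fy=2.85,interpolation=2)
m=np.hstack([a,b[:a.shape[0]]]);print(m.shape)
cv2.imwrite("pics/crop1.png",m[:,:,::-1])
E
```

```text
(370, 787, 3)
```

View pics/crop1.png

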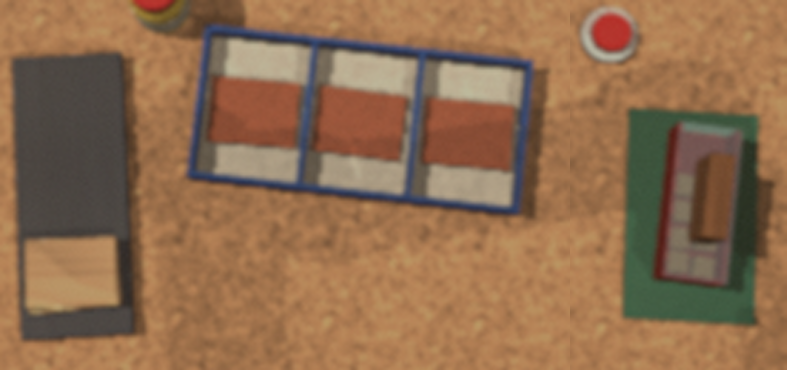

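```bash
python3 - <<'E'
from h import *
def P(pts,z,right=False):
    return np.array([world(((x-570)/2.85+345 if right else x/2.85+135, y/2.85+112),z,"top") for x,y in pts])[:,:2]
def rep(n,pts,z,right=False):
    q=P(pts,z,right);s=[np.linalg.norm(q[i]-q[(i+1)%4]) for i in range(4)]
    e=(q[0]+q[1]-q[2]-q[3]);print(n,"c",q.mean(0).round(4),"sides",np.round(s,4),"ang",np.degrees(np.arctan2(e[1],e[0])).round(1))
rep("board",[(13,58),(121,53),(132,333),(22,339)],.016)
rep("tray",[(207,26),(532,63),(519,213),(189,178)],.03)
rep("A",[(215,78),(302,82),(297,148),(210,143)],.014)
rep("B",[(319,87),(407,95),(402,159),(314,150)],.014)
rep("C",[(427,97),(516,104),(510,170),(424,162)],.014)
for z in(.032,.04): rep("pale",[(23,238),(117,236),(119,304),(26,311)],z)
rep("pad",[(630,110),(757,115),(754,323),(624,318)],.006,True)
rep("handle",[(706,152),(733,154),(722,242),(694,239)],.092,True)
rep("shaker",[(678,122),(743,129),(727,285),(657,279)],.042,True)
print("timer",P([(611,34)],.03,True))
E
```

```text
board c [0.5073 0.3076] sides [0.107  0.277  0.1065 0.2778] ang 4.5
tray c [0.5852 0.0259] sides [0.3209 0.1487 0.3214 0.1517] ang -4.6
A c [0.5927 0.1299] sides [0.0863 0.0663 0.0858 0.0653] ang -2.7
B c [0.5851 0.0265] sides [0.0874 0.0643 0.087  0.0633] ang -3.3
C c [ 0.577  -0.0809] sides [0.0882 0.0663 0.0848 0.0651] ang -3.2
pale c [0.4296 0.3018] sides [0.0906 0.0656 0.0892 0.0704] ang 4.6
pale c [0.4291 0.3003] sides [0.09   0.0652 0.0886 0.07  ] ang 4.6
pad c [ 0.5018 -0.3294] sides [0.1262 0.2065 0.1269 0.2067] ang -1.8
handle c [ 0.5094 -0.3253] sides [0.025  0.0829 0.0258 0.0821] ang -8.1
shaker c [ 0.5095 -0.3287] sides [0.0629 0.1522 0.0668 0.1539] ang -7.3
timer [[ 0.67669568 -0.24536954]]
```

```bash
python3 - <<'E'
from h import *
for n,p,yw in [("A",(.593,.13,.19),85),("A",(.593,.13,.19),-95),("C",(.577,-.08,.19),85),("C",(.577,-.08,.19),-95),("done",(.587,.314,.2),4.5),("done",(.587,.314,.2),-175.5),("pale",(.4295,.301,.2),94.5),("pale",(.4295,.301,.2),-85.5),("sh",(.5095,-.327,.23),-7.5),("sh",(.5095,-.327,.23),172.5)]:
    q=kin.ik(p,[180,0,yw]);print(n,yw,None if q is None else np.round(q,0))
c=imaging.camera_params("wrist");R=np.array(c["R"]);o=robot.observe()
T=Ro.from_euler("xyz",o["ee_rot"],degrees=True).as_matrix()
print("cam in tool",T.T@(-R.T@c["t"]-o["tcp_pos"]),"axis",T.T@R.T[:,2],c["fx"])
robot.move_pose([.585,.03,.42],[180,0,85])
im=imaging.grab_frame("wrist");c=imaging.camera_params("wrist");np.save("w1.npy",c,allow_pickle=True);save(im,"w1.png")
robot.move_pose([.50,.30,.40],[180,0,94.5])
im=imaging.grab_frame("wrist");np.save("w2.npy",imaging.camera_params("wrist"),allow_pickle=True);save(im,"w2.png")
print(robot.observe()["time_s"],robot.observe()["qpos"].round())
E
```

```text
A 85 [ 25.  38. -55. 100.  35.  61. -47.]
A -95 [ 30.  42. -63. 100.  42.  65. 129.]
C 85 [ 29.  27. -31. 104.  17.  54. -14.]
C -95 [ -47.   45.   69.  108.  -48.   63. -143.]
done 4.5 [   3.   40.  -49.   91.   33.   64. -140.]
done -175.5 [  4.  41. -51.  91.  34.  65.  39.]
pale 94.5 [ 15.  34. -68. 111.  37.  60. -64.]
pale -85.5 [ 12.  31. -63. 111.  32.  58. 119.]
sh -7.5 [ 36.  23. -10. 101.   4.  57. -72.]
sh 172.5 [ 52.  25. -29. 100.  14.  58. 100.]
cam in tool [ 0.07388247 -0.00057276  0.02102402] axis [-2.69431180e-01 -8.54616665e-04  9.63019267e-01] 335.3794158676594
w1.png scale 1.5625 origin None
w2.png scale 1.5625 origin None
4.0667 [  8.  19. -53.  92.  15.  77. -43.]
```

View pics/w1.png

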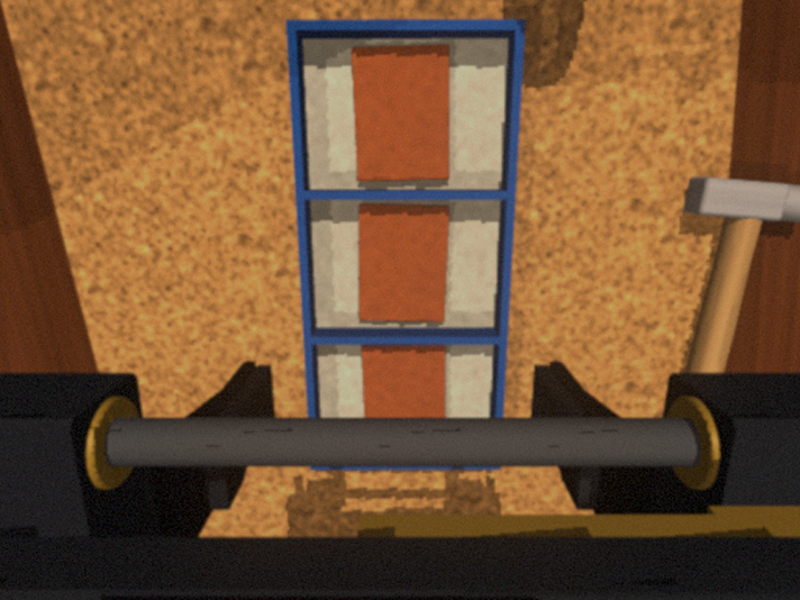

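View pics/w2.png

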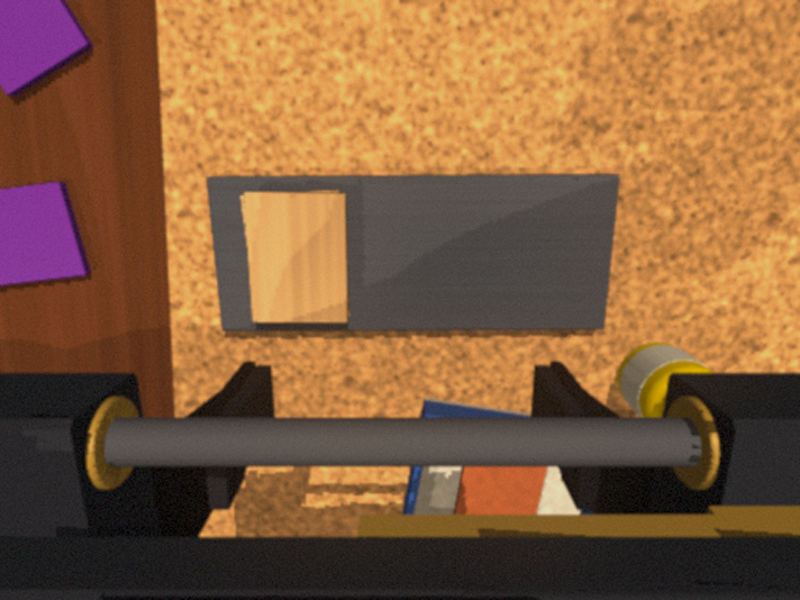

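```bash
python3 - <<'E'
from h import *
def rep(n,pts,z,f):
    c=np.load(f,allow_pickle=True).item()
    q=np.array([world((x/1.5625,y/1.5625),z,c) for x,y in pts])[:,:2];s=[np.linalg.norm(q[i]-q[(i+1)%4]) for i in range(4)]
    e=(q[0]+q[3]-q[1]-q[2]);f=(q[0]+q[1]-q[2]-q[3])
    print(n,"c",q.mean(0).round(4),"sides",np.round(s,4),"angx",np.degrees(np.arctan2(-e[1],-e[0])).round(1),"angy-90",np.degrees(np.arctan2(f[1],f[0])).round(1)-90)
rep("board",[(208,178),(618,175),(604,328),(222,330)],.016,"w2.npy")
for z in(.032,.04):rep("pale",[(241,192),(345,192),(348,322),(253,325)],z,"w2.npy")
rep("A",[(352,49),(448,43),(448,180),(357,181)],.014,"w1.npy")
rep("B",[(360,206),(446,205),(445,321),(359,324)],.014,"w1.npy")
rep("tray2/3",[(288,22),(524,20),(508,336),(305,336)],.03,"w1.npy")
E
```

```text
board c [0.508 0.311] sides [0.2751 0.1075 0.2773 0.1071] angx 4.7 angy-90 4.599999999999994
pale c [0.4303 0.305 ] sides [0.0672 0.0878 0.0659 0.09  ] angx 5.2 angy-90 4.400000000000006
pale c [0.4319 0.3066] sides [0.0657 0.0858 0.0644 0.0879] angx 5.2 angy-90 4.400000000000006
A c [0.5938 0.1353] sides [0.0643 0.0888 0.0649 0.0858] angx -3.2 angy-90 -4.0
B c [0.5853 0.0303] sides [0.0621 0.0874 0.066  0.0892] angx -3.7 angy-90 -5.599999999999994
tray2/3 c [0.5928 0.0851] sides [0.1494 0.2105 0.1504 0.2094] angx -4.9 angy-90 -4.900000000000006
```

```bash
cat >> h.py <<'E'
L=.182
TR=np.array([.5866,.0276]);TY=-4.8
BD=np.array([.5077,.3093]);BY=4.6
def rot(a,v):
    a=np.radians(a);return np.array([np.cos(a)*v[0]-np.sin(a)*v[1],np.sin(a)*v[0]+np.cos(a)*v[1]])
def tray(x,y): return TR+rot(TY,(x,y))
def board(x,y): return BD+rot(BY,(x,y))
def st(msg=""):
    o=robot.observe();print(msg,"t",round(o["time_s"],2),"w",round(o["width"],3),"ff",round(o["finger_force"],1),"F",o["ft_force"].round(1),"tcp",o["tcp_pos"].round(3));return o
def hover(xy,yaw,z=.28): robot.move_pose([xy[0],xy[1],z],[180,0,yaw])
def pick(xy,yaw,tip,squeeze=25,up=.28):
    hover(xy,yaw,up); robot.line_to([xy[0],xy[1],tip+L],speed=.15)
    robot.close_gripper(squeeze); st("grip"); robot.line_to([xy[0],xy[1],up],speed=.15); return st("lift")
def place(xy,yaw,tip,up=.28):
    hover(xy,yaw,up); st("over"); robot.line_to([xy[0],xy[1],tip+.02+L],speed=.2); 
    r=robot.line_to([xy[0],xy[1],tip+L],speed=.06,contact_N=6); st("down %s"%r); robot.open_jaws(); robot.line_to([xy[0],xy[1],up],speed=.25); st("placed")
E
python3 - <<'E'
from h import *
print("jar",world((188.8,107),.085,"top"))
A=np.array([.5933,.1327])+rot(TY,(0,-15))*.001
pick(A,85.2,.008)
d=board(.080,0); off=rot(-175.4-85.2,rot(TY,(0,.015)))  # plate centre rel. to tool, after rotation
print(d,off)
place(d-off,-175.4,.0195)
save(imaging.grab_frame("top"),"t1.png",(120,100,340,250))
E
```

```text
jar [0.69839602 0.22616759 0.085     ]
grip t 6.28 w 0.758 ff 25.0 F [-0.  -0.1  1.7] tcp [0.592 0.118 0.19 ]
lift t 7.03 w 0.754 ff 25.0 F [-0.8  0.4 -0.3] tcp [0.592 0.117 0.279]
[0.58744231 0.31571591] [-0.01495168 -0.00120298]
over t 8.21 w 0.753 ff 25.0 F [-0.  -0.5  0. ] tcp [0.603 0.316 0.279]
down False t 9.13 w 0.75 ff 25.0 F [ 0.2  0.8 -0.1] tcp [0.602 0.317 0.201]
placed t 10.3 w 0.998 ff 0.0 F [ 0.1 -0.  -0.8] tcp [0.602 0.317 0.281]
t1.png scale 3.6363636363636362 origin (120, 100)
```

View pics/t1.png

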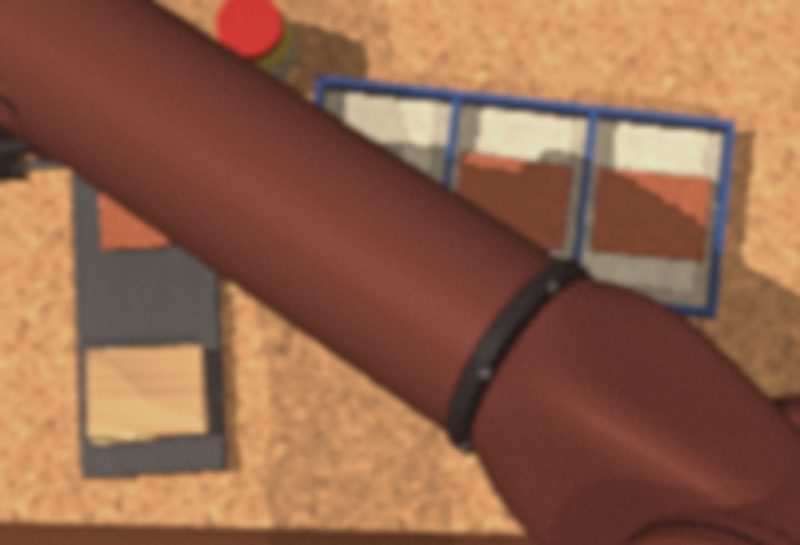

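```bash
python3 - <<'E'
from h import *
d=board(.080,0)
for k,p in((1,(.5858,.0287)),(2,tray(-.001,-.107))):
    print(p); pick(p,85.2,.008); place(d,-175.4,.0195+.008*k)
hover(d+[-.02,-.0],-175.4+90,.38)
save(imaging.grab_frame("wrist"),"w3.png"); np.save("w3.npy",imaging.camera_params("wrist"),allow_pickle=True); st()
E
```

```text
(0.5858, 0.0287)
grip t 12.73 w 0.758 ff 24.9 F [ 0.3  0.5 -0.3] tcp [0.586 0.029 0.19 ]
lift t 13.48 w 0.756 ff 24.9 F [-0.3 -0.5 -0.8] tcp [0.585 0.028 0.279]
over t 14.59 w 0.756 ff 24.9 F [ 0.5  0.9 -0. ] tcp [0.588 0.315 0.279]
down False t 15.47 w 0.753 ff 24.9 F [-0.3  0.3 -0.7] tcp [0.587 0.316 0.209]
placed t 16.61 w 1.0 ff 0.0 F [-0.7  0.6 -1. ] tcp [0.588 0.316 0.281]
[ 0.57664998 -0.07894106]
grip t 19.35 w 0.753 ff 25.0 F [ 0.2 -0.2 -0.1] tcp [ 0.577 -0.079  0.19 ]
lift t 20.1 w 0.751 ff 25.0 F [-0.7 -0.9 -0.8] tcp [ 0.576 -0.079  0.279]
over t 21.57 w 0.751 ff 25.0 F [ 0.1 -0.5 -0.3] tcp [0.588 0.314 0.28 ]
down False t 22.42 w 0.753 ff 25.0 F [1.1 0.1 0.1] tcp [0.587 0.316 0.217]
placed t 23.52 w 1.0 ff 0.0 F [-0.6 -1.  -1.7] tcp [0.588 0.316 0.281]
w3.png scale 1.5625 origin None
 t 25.04 w 0.998 ff 0.0 F [0.3 0.4 0.6] tcp [0.567 0.316 0.379]
```

View pics/w3.png

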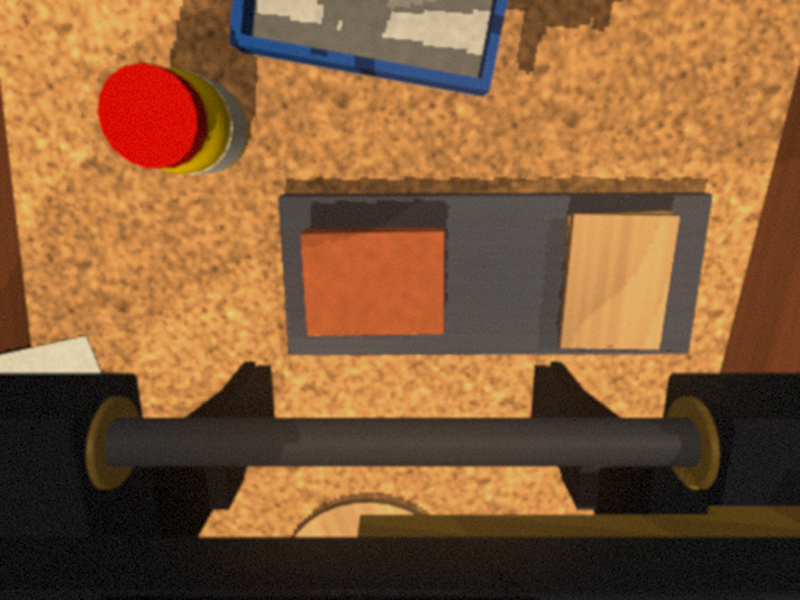

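```bash
python3 - <<'E'
from h import *
def rep(n,pts,z,f):
    c=np.load(f,allow_pickle=True).item()
    q=np.array([world((x/1.5625,y/1.5625),z,c) for x,y in pts])[:,:2];s=[np.linalg.norm(q[i]-q[(i+1)%4]) for i in range(4)]
    print(n,z,"c",q.mean(0).round(4),"sides",np.round(s,4))
for z in(.032,.04):
    rep("pale2",[(241,192),(345,192),(348,322),(253,325)],z,"w2.npy")
    rep("pale3",[(568,213),(679,213),(664,350),(561,348)],z,"w3.npy")
rep("board2",[(208,178),(618,175),(604,328),(222,330)],.016,"w2.npy")
rep("board3",[(280,195),(711,195),(690,353),(289,353)],.016,"w3.npy")
rep("brown",[(301,232),(445,229),(444,334),(307,336)],.04,"w3.npy")
E
```

```text
pale2 0.032 c [0.4303 0.305 ] sides [0.0672 0.0878 0.0659 0.09  ]
pale3 0.032 c [0.4299 0.3051] sides [0.0683 0.0894 0.0683 0.088 ]
pale2 0.04 c [0.4319 0.3066] sides [0.0657 0.0858 0.0644 0.0879]
pale3 0.04 c [0.4334 0.3036] sides [0.0666 0.0873 0.0666 0.0859]
board2 0.016 c [0.508 0.311] sides [0.2751 0.1075 0.2773 0.1071]
board3 0.016 c [0.507  0.3106] sides [0.2755 0.1074 0.2785 0.1072]
brown 0.04 c [0.5845 0.316 ] sides [0.0871 0.0668 0.0876 0.0663]
```

```bash
python3 - <<'E'
from h import *
p=np.array([.430,.3045])
hover(p,94.6,.28); robot.close_gripper(10)
robot.line_to([*p,.052+L],speed=.15); r=robot.line_to([*p,.028+L],speed=.03,contact_N=3); o=st(str(r)); print("tip",o["tcp_pos"][2]-L)
robot.line_to([*p,.08+L],speed=.2); robot.open_jaws(); st()
E
```

```text
True t 30.23 w 0.006 ff 4.3 F [-2.2 -1.1  7.8] tcp [0.43  0.304 0.215]
tip 0.032689030227849636
 t 32.14 w 0.998 ff 0.0 F [-0.2 -0.6  0. ] tcp [0.43  0.304 0.262]
```

```bash
cat >> h.py <<'E'
G=.07; HX=0.0   # grasp height on shaker, grasp offset along shaker x
def shk(mouth,yaw,tilt,half=0):
    """TCP pose that puts the shaker's mouth point at `mouth`, mouth-down tilt (deg)"""
    R=Ro.from_euler("z",yaw,degrees=True)*Ro.from_euler("y",tilt,degrees=True)
    tcp=np.array(mouth)+R.apply([HX-.075,0,G+.164-.004])
    return tcp,(R*Ro.from_euler("z",half,degrees=True)*Ro.from_euler("x",180,degrees=True)).as_euler("xyz",degrees=True)
E
python3 - <<'E'
from h import *
for by,n in((.106,"A"),(0,"B"),(-.106,"C")):
  for yaw in(-4.8,175.2,85.2,-94.8):
    for half in(0,180):
      s=""
      for tl in(0,20,35,50,65):
        m=tray(0,by)-.02*rot(yaw,(1,0)); q=kin.ik(*shk([*m,.045],yaw,tl,half)); s+=" - " if q is None else " ok"
      print(n,yaw,half,s)
# plates
pick([.430,.3048],94.8,.026,20); place(tray(.006,.0),85.2,.0095)
E
```

```text
A -4.8 0  ok ok ok ok - 
A -4.8 180  ok ok ok ok - 
A 175.2 0  ok ok ok ok - 
A 175.2 180  ok ok ok -  - 
A 85.2 0  ok ok ok ok ok
A 85.2 180  ok ok ok ok ok
A -94.8 0  ok ok ok ok ok
A -94.8 180  ok ok ok ok ok
B -4.8 0  ok ok ok ok - 
B -4.8 180  ok ok ok ok - 
B 175.2 0  ok ok ok ok - 
B 175.2 180  ok ok ok ok - 
B 85.2 0  ok ok ok ok ok
B 85.2 180  ok ok ok ok ok
B -94.8 0  ok ok ok ok ok
B -94.8 180  ok ok ok ok ok
C -4.8 0  ok ok ok ok - 
C -4.8 180  ok ok ok ok - 
C 175.2 0  ok ok ok ok - 
C 175.2 180  ok ok ok -  - 
C 85.2 0  ok ok ok ok ok
C 85.2 180  ok ok ok ok ok
C -94.8 0  ok ok ok ok ok
C -94.8 180  ok ok ok ok ok
grip t 33.54 w 0.751 ff 20.0 F [ 0.2 -1.8  4.9] tcp [0.43  0.305 0.209]
lift t 34.17 w 0.756 ff 20.0 F [ 0.6 -0.6 -1.2] tcp [0.43  0.304 0.279]
over t 35.4 w 0.752 ff 20.0 F [-0.7 -0.  -0.2] tcp [0.592 0.029 0.28 ]
down False t 36.38 w 0.752 ff 20.0 F [-0.6  0.2  0.1] tcp [0.592 0.027 0.191]
placed t 37.58 w 0.998 ff 0.0 F [-0.5 -0.3  0.3] tcp [0.593 0.027 0.281]
```

```bash
python3 - <<'E'
from h import *
pick([.430,.3048],94.8,.018,20); place(tray(.006,-.106),85.2,.0095)
robot.move_pose([.47,-.31,.40],[180,0,-8])
save(imaging.grab_frame("wrist"),"w4.png"); np.save("w4.npy",imaging.camera_params("wrist"),allow_pickle=True)
save(imaging.grab_frame("top"),"t4.png",(120,90,440,250)); st()
E
```

```text
grip t 40.0 w 0.755 ff 19.9 F [ 0.9 -0.4 -0.1] tcp [0.43  0.305 0.2  ]
lift t 40.68 w 0.755 ff 19.9 F [ 0.5  0.3 -0.9] tcp [0.43  0.304 0.279]
over t 42.21 w 0.758 ff 19.9 F [-0.8  0.  -0.2] tcp [ 0.584 -0.077  0.28 ]
down False t 43.18 w 0.752 ff 19.9 F [ 0.2 -0.7 -0.2] tcp [ 0.584 -0.079  0.191]
placed t 44.38 w 0.999 ff 0.0 F [-0.5 -1.1 -1. ] tcp [ 0.584 -0.079  0.281]
w4.png scale 1.5625 origin None
t4.png scale 2.5 origin (120, 90)
 t 45.58 w 0.998 ff 0.0 F [ 0.2 -0.1 -0.2] tcp [ 0.471 -0.309  0.399]
```

View pics/w4.png

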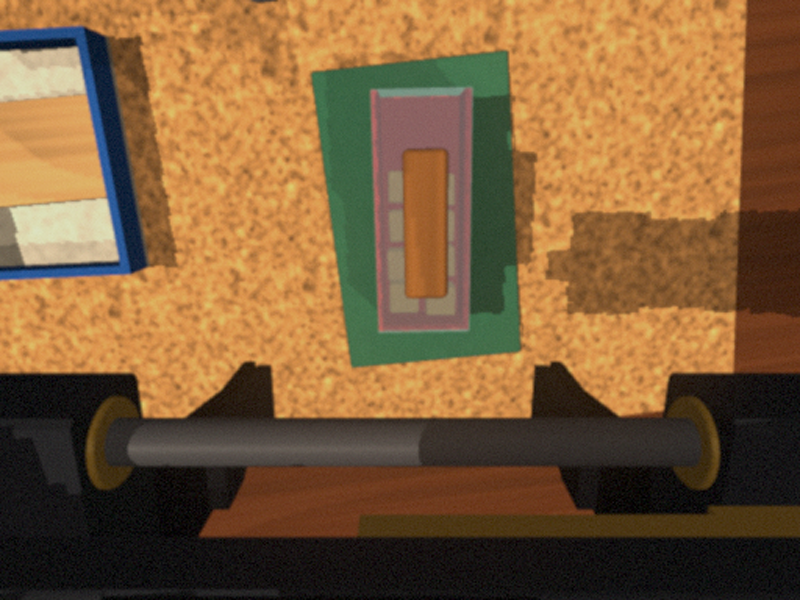

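View pics/t4.png

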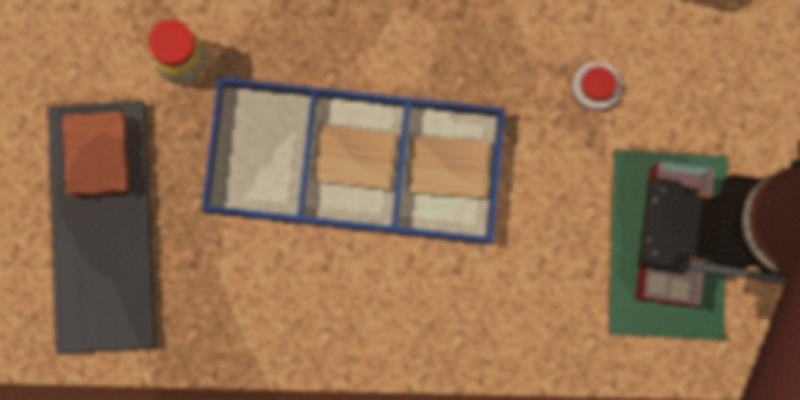

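```bash
python3 - <<'E'
from h import *
c=np.load("w4.npy",allow_pickle=True).item()
for n,pts,z in(("handle",[(404,150),(448,150),(447,297),(405,297)],.098),("lid",[(371,90),(473,88),(470,331),(379,331)],.048)):
    q=np.array([world((x/1.5625,y/1.5625),z,c) for x,y in pts])[:,:2];f=q[0]+q[1]-q[2]-q[3]
    print(n,q.mean(0).round(4),[np.linalg.norm(q[i]-q[i-1]).round(4) for i in range(4)],np.degrees(np.arctan2(f[1],f[0])).round(1))
E
```

```text
handle [ 0.5099 -0.3256] [np.float64(0.0774), np.float64(0.0225), np.float64(0.0774), np.float64(0.0231)] -7.1
lid [ 0.5095 -0.326 ] [np.float64(0.148), np.float64(0.0596), np.float64(0.149), np.float64(0.0601)] -6.5
```

```bash
cat >> h.py <<'E'
def Fm(n=15):
    f=[];t=[]
    for _ in range(n): o=robot.observe();f.append(o["ft_force"]);t.append(o["torque"]);robot.pause(.02)
    return np.mean(f,0).round(2),np.mean(t,0).round(3)
E
python3 - <<'E'
from h import *
s=np.array([.5097,-.3258])
hover(s,-7.1,.30); print(Fm())
robot.line_to([*s,.240],speed=.1); robot.close_gripper(58); st("grip")
robot.line_to([*s,.30],speed=.05); print(Fm()); st("lift")
m=tray(-.022,-.106)
robot.move_pose(*shk([*m,.11],-4.8,0)); robot.line_to(shk([*m,.055],-4.8,0)[0],speed=.1)
p,o=shk([*m,.055],-4.8,10); robot.line_to(p,speed=.05,ori=o); print(Fm()); st()
save(imaging.grab_frame("wrist"),"w5.png")
E
```

```text
(array([-0.02, -0.04,  0.61]), array([0.036, 0.011, 0.003]))
grip t 48.13 w 0.272 ff 58.0 F [ 0.6 -2.3 -0.7] tcp [ 0.51  -0.326  0.24 ]
(array([-0.28,  0.05, -7.31]), array([ 0.04 , -0.065, -0.001]))
lift t 49.73 w 0.271 ff 58.0 F [ 0.7  0.5 -6.4] tcp [ 0.51  -0.326  0.3  ]
(array([-0.22, -0.04, -6.93]), array([-0.033, -0.553,  0.001]))
 t 52.69 w 0.275 ff 58.0 F [-0.   0.2 -6.9] tcp [ 0.522 -0.073  0.295]
w5.png scale 1.5625 origin None
```

View pics/w5.png

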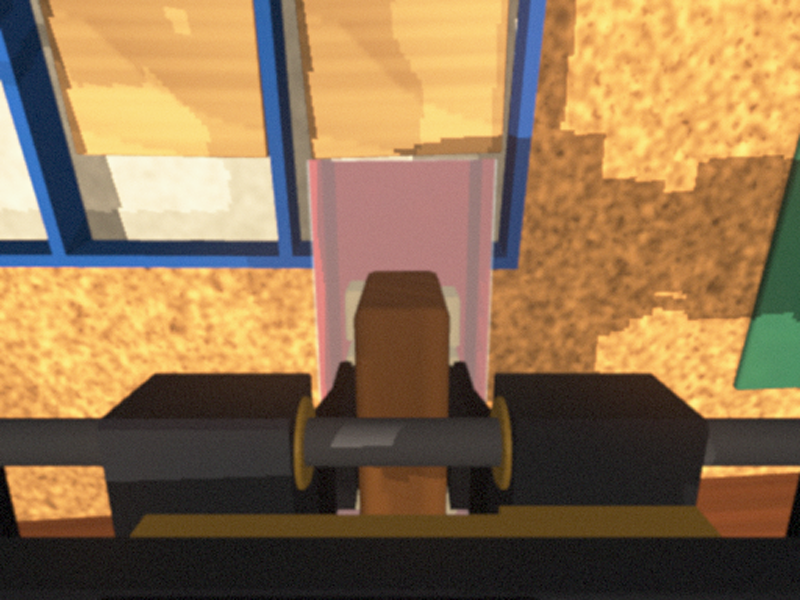

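```bash
cat >> h.py <<'E'
M=tray(-.022,-.106);Z=.055
def front(im=None):
    """topmost row (native) of weight in left / right lid columns, None when absent"""
    im=imaging.grab_frame("wrist").astype(int) if im is None else im.astype(int)
    d=im[:,:,0]-im[:,:,1]; out=[]
    for a,b in((221,230),(285,294)):
        r=np.where(np.median(d[106:232,a:b],1)<THR)[0]; out.append(int(r[0]+106) if len(r) else None)
    return out
THR=45
E
python3 - <<'E'
from h import *
im=cv2.imread("pics/w5.png");im=cv2.resize(im,(512,384),interpolation=cv2.INTER_AREA)[:,:,::-1].astype(int);d=im[:,:,0]-im[:,:,1]
print(np.median(d[106:232:6,221:230],1),np.median(d[106:232:6,285:294],1),im[192,225],im[150,225])
E
```

```text
[55. 54. 55. 55. 54. 54. 54. 55. 55. 54. 53. 54. 50. 16. 23. 23. 24. 22.
 23. 33. 22.] [56. 55. 56. 56. 55. 55. 54. 55. 53. 53. 55. 53. 54. 20. 20. 22. 22. 23.
 23. 23. 23.] [199 175 138] [181 127 124]
```

```bash
sed -i 's/^THR=45/THR=40/' h.py; python3 - <<'E'
from h import *
f0=front();print(f0)
for tl in range(12,34,2):
    p,o=shk([*M,Z],-4.8,tl); robot.line_to(p,speed=.06,ori=o); robot.pause(.15); f=front(); F,T=Fm(8)
    print(tl,f,F[2],T[1])
    if None in f or min(f)<min(f0)-4: break
st(); save(imaging.grab_frame("wrist"),"w6.png")
E
```

```text
[179, 183]
12 [179, 183] -6.62 -0.681
14 [179, 183] -7.27 -0.779
16 [180, 183] -7.24 -0.876
18 [180, 183] -6.77 -0.976
20 [180, 183] -6.67 -1.078
22 [180, 183] -6.97 -1.158
24 [180, 183] -7.19 -1.267
26 [179, 183] -6.79 -1.358
28 [180, 183] -6.93 -1.427
30 [180, 183] -6.94 -1.534
32 [179, 182] -6.72 -1.618
 t 59.67 w 0.275 ff 58.0 F [-0.1  0.  -6.8] tcp [ 0.614 -0.081  0.29 ]
w6.png scale 1.5625 origin None
```

```bash
cat >> h.py <<'E'
def jerk(tl,d=.01,v=.2,yaw=-4.8):
    p,o=shk([*M,Z],yaw,tl); u=(Ro.from_euler("z",yaw,degrees=True)*Ro.from_euler("y",tl,degrees=True)).apply([1,0,0])
    robot.line_to(p-u*d,speed=v); robot.line_to(p,speed=.05)
E
python3 - <<'E'
from h import *
f0=front();tl=32
for d,v in((.01,.1),(.01,.2),(.012,.3),(.015,.3),(.015,.4)):
    jerk(tl,d,v); robot.pause(.1); f=front(); F,T=Fm(8); print(d,v,f,F[2],T[1])
    if None in f or min(f)<min(f0)-6: break
st()
E
```

```text
0.01 0.1 [123, 127] -6.81 -1.505
 t 60.65 w 0.269 ff 58.0 F [-0.1 -0.6 -7.6] tcp [ 0.614 -0.081  0.29 ]
```

```bash
python3 - <<'E'
from h import *
im=imaging.grab_frame("wrist");print(front(im),Fm());st();save(im,"w7.png",(150,60,362,230))
E
```

```text
[108, 112] (array([ 0.2 ,  0.07, -6.71]), array([-0.116, -1.518,  0.018]))
 t 60.95 w 0.27 ff 58.0 F [-0.1  0.6 -7.5] tcp [ 0.614 -0.081  0.29 ]
w7.png scale 3.5294117647058822 origin (150, 60)
```

View pics/w7.png

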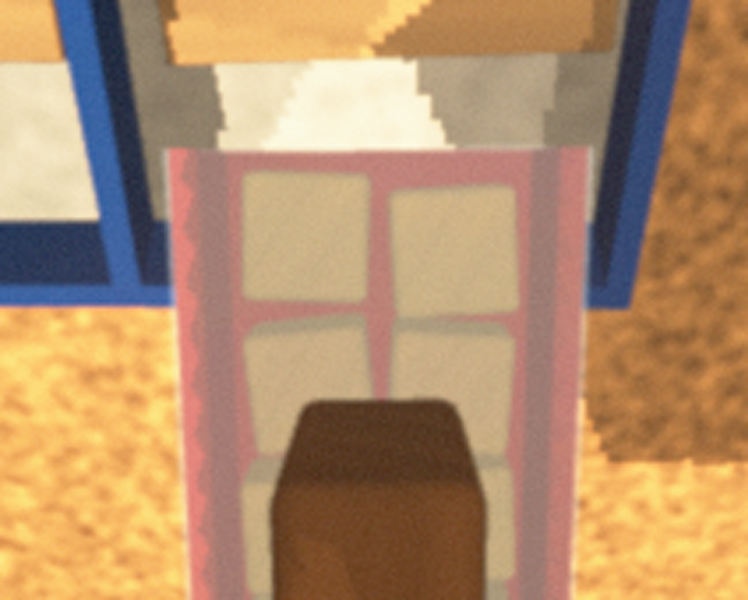

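```bash
python3 - <<'E'
from h import *
p,o=shk([*M,Z],-4.8,26); robot.line_to(p,speed=.1,ori=o)
im=imaging.grab_frame("wrist");print(front(im));c=imaging.camera_params("wrist");ob=st();print(ob["ee_rot"],o,p)
R=Ro.from_euler("z",-4.8,degrees=True)*Ro.from_euler("y",26,degrees=True)
Mo=np.array([*M,Z]);
for n,X in (("mouth floor",Mo),("lid edge L",Mo+R.apply([0,.03,.038])),("lid edge R",Mo+R.apply([0,-.03,.038])),("plate near L",[*tray(-.027,-.106+.044),.014]),("plate near R",[*tray(-.027,-.106-.044),.014]),("wall near",[*tray(-.076,-.106),.03])): print(n,proj(X,c).round(1))
save(im,"w8.png",(150,40,362,230))
E
```

```text
[106, 106]
 t 61.4 w 0.272 ff 58.0 F [ 1.5  0.6 -7. ] tcp [ 0.589 -0.079  0.295]
[179.98809338  26.05531032  -4.81589387] [180.   26.   -4.8] [ 0.58910592 -0.07898349  0.29460047]
mouth floor [258.3 102.9]
lid edge L [197.4 102.6]
lid edge R [319.6 102.6]
plate near L [195.5  83.1]
plate near R [321.   83.1]
wall near [258.1 154.4]
w8.png scale 3.1578947368421053 origin (150, 40)
```

View pics/w8.png

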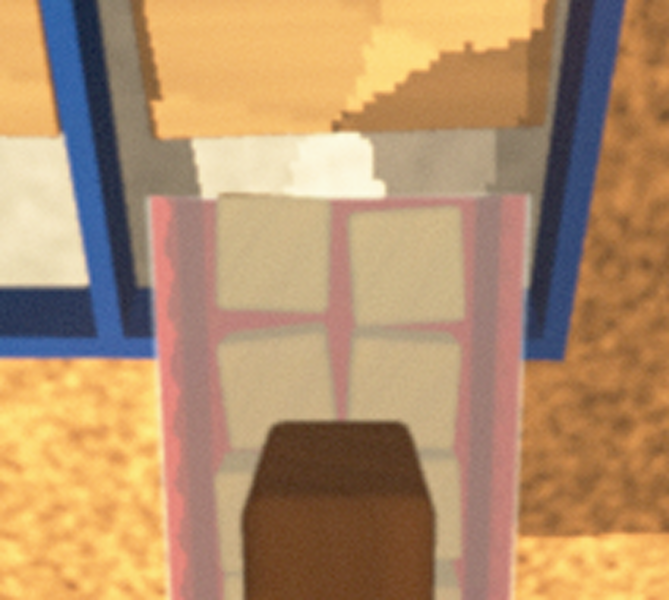

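```bash
cat >> h.py <<'E'
M=tray(-.012,-.106);Z=.05
def pour(tl,d,v,n,stop):
    p,o=shk([*M,Z],-4.8,tl); robot.line_to(p,speed=.05,ori=o)
    for i in range(n):
        jerk(tl,d,v); robot.pause(.1); f=front(); F,T=Fm(8); print(i,f,F[2],T[1])
        if stop(f): break
    return f
E
python3 - <<'E'
from h import *
p,o=shk([*M,Z],-4.8,26); robot.line_to(p,speed=.05); print(front(),Fm())
pour(27,.006,.08,6,lambda f: None in f or max(f)>114)
st(); save(imaging.grab_frame("wrist"),"w9.png",(150,0,362,170))
E
```

```text
[106, 106] (array([-0.11,  0.02, -6.8 ]), array([-0.058, -1.196, -0.008]))
0 [136, 106] -6.42 -1.211
 t 63.12 w 0.274 ff 58.0 F [-0.6  0.5 -6.8] tcp [ 0.603 -0.08   0.289]
w9.png scale 3.5294117647058822 origin (150, 0)
```

View pics/w9.png

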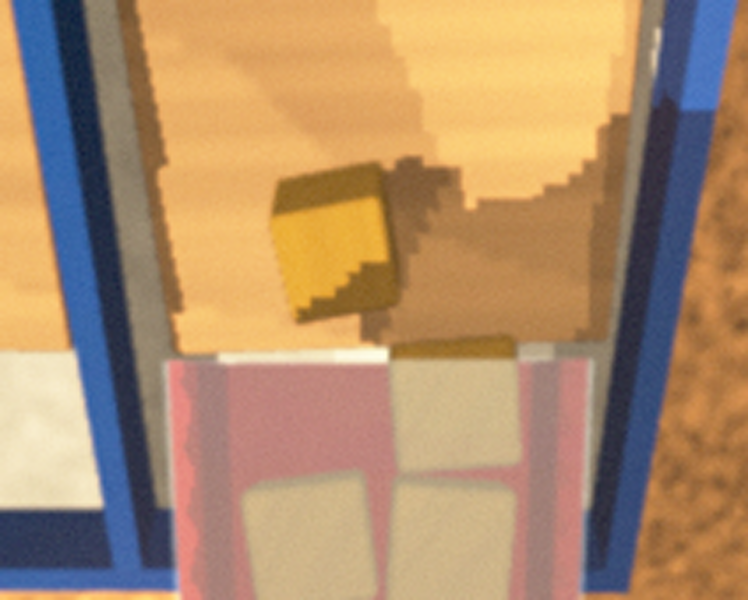

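```bash
cat >> h.py <<'E'
def count(prev,f):  # drops: front jumps back by >15 rows
    return sum(1 for a,b in zip(prev,f) if a is not None and (b is None or b>a+12))
def dose(n,tl=27,d=.005,v=.06,maxit=14):
    p,o=shk([*M,Z],-4.8,tl); robot.line_to(p,speed=.05,ori=o); prev=front(); k=0
    for i in range(maxit):
        jerk(tl,d,v); robot.pause(.1); f=front(); c=count(prev,f); k+=c; print(i,f,"dropped",k)
        prev=f
        if k>=n: break
    print(Fm(30)); st(); return k
E
python3 - <<'E'
from h import *
dose(1)
E
```

```text
0 [129, 129] dropped 1
(array([-0.02,  0.21, -6.16]), array([-0.058, -1.172,  0.007]))
 t 64.62 w 0.272 ff 58.0 F [-0.  -0.  -6.1] tcp [ 0.603 -0.08   0.289]
```

```bash
python3 - <<'E'
from h import *
if dose(1)==1: dose(1)
E
```

```text
0 [122, 121] dropped 0
1 [114, 114] dropped 0
2 [106, 106] dropped 0
3 [106, 106] dropped 0
4 [133, 128] dropped 2
(array([ 0.15, -0.06, -5.22]), array([-0.056, -1.057, -0.016]))
 t 68.67 w 0.271 ff 58.0 F [-0.7 -0.5 -5.8] tcp [ 0.603 -0.08   0.289]
```

```bash
cat >> h.py <<'E'
MB=tray(-.012,0)
E
python3 - <<'E'
import h
from h import *
a=tray(-.03,-.106)
robot.line_to(shk([*a,.06],-4.8,27)[0],speed=.08)
p,o=shk([*a,.11],-4.8,12); robot.line_to(p,speed=.08,ori=o)
b=tray(-.03,0); robot.line_to(shk([*b,.11],-4.8,12)[0],speed=.08)
h.M=MB
p,o=shk([*MB,Z],-4.8,22); robot.line_to(p,speed=.06,ori=o); print(front())
dose(2)
E
```

```text
[128, 123]
0 [121, 115] dropped 0
1 [114, 108] dropped 0
2 [106, 106] dropped 0
3 [106, 139] dropped 1
4 [127, 132] dropped 2
(array([ 0.14, -0.03, -4.29]), array([-0.055, -0.975, -0.003]))
 t 77.71 w 0.272 ff 58.0 F [ 1.3 -0.5 -4.5] tcp [0.612 0.025 0.289]
```

```bash
python3 - <<'E'
import h
from h import *
h.M=MB
dose(2)
im=imaging.grab_frame("wrist").astype(int);hsv=cv2.cvtColor(im.astype(np.uint8),cv2.COLOR_RGB2HSV)
E
```

```text
0 [120, 125] dropped 0
1 [113, 118] dropped 0
2 [106, 111] dropped 0
3 [106, 106] dropped 0
4 [None, None] dropped 2
(array([-0.25,  0.01, -3.3 ]), array([-0.052, -0.913, -0.005]))
 t 81.76 w 0.272 ff 58.0 F [ 0.5  0.3 -3.3] tcp [0.612 0.025 0.289]
```

```bash
python3 - <<'E'
from h import *
a=tray(-.03,0)
robot.line_to(shk([*a,.07],-4.8,27)[0],speed=.08)
p,o=shk([*a,.12],-4.8,0); robot.line_to(p,speed=.1,ori=o)
s=np.array([.5085,-.3265])
hover(s,-7.1,.31); robot.line_to([*s,.25],speed=.08); r=robot.line_to([*s,.2385],speed=.02,contact_N=4); st(str(r))
robot.open_jaws(); robot.line_to([*s,.32],speed=.1)
robot.move_pose([.45,-.33,.40],[180,0,-8])
a=imaging.grab_frame("top");w=imaging.grab_frame("wrist");st()
k=cv2.resize(a[100:210,195:335],None,fx=4,fy=4,interpolation=2);v=cv2.resize(w[20:220,100:420],None,fx=.72,fy=.72,interpolation=3)
v=np.vstack([v,np.zeros((k.shape[0]-v.shape[0],v.shape[1],3),np.uint8)])
m=np.hstack([k,v]);print(m.shape);cv2.imwrite("pics/end.png",m[:,:,::-1])
E
```

```text
True t 86.42 w 0.271 ff 58.0 F [-0.7 -0.5  4.5] tcp [ 0.508 -0.327  0.24 ]
 t 89.19 w 1.002 ff 0.0 F [ 0.2 -0.5  0.1] tcp [ 0.45  -0.33   0.399]
(440, 790, 3)
```

View pics/end.png

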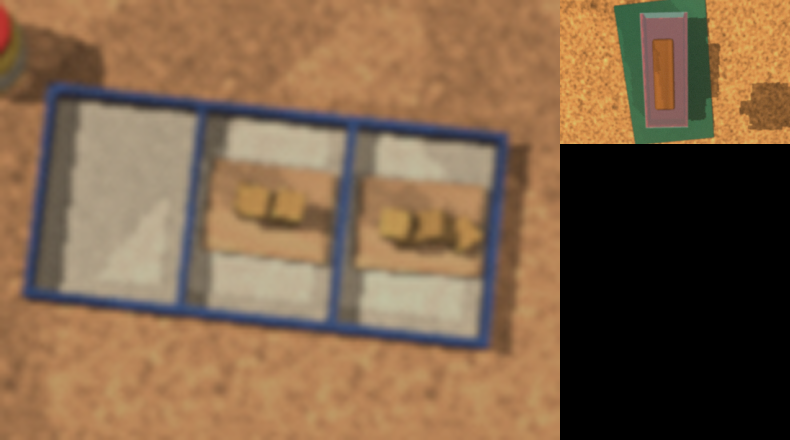

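```bash
python3 - <<'E'
from h import *
ct,cs=imaging.camera_params("top"),imaging.camera_params("side")
cm=lambda im,b:(lambda m:(np.argwhere(m)[:,::-1].mean(0)+b[:2],m.sum()))((lambda h:((h[:,:,0]<6)|(h[:,:,0]>174))&(h[:,:,1]>150)&(h[:,:,2]>90))(cv2.cvtColor(im[b[1]:b[3],b[0]:b[2]],cv2.COLOR_RGB2HSV)))
t,nt=cm(imaging.grab_frame("top"),(340,105,380,140)); s,ns=cm(imaging.grab_frame("side"),(182,138,210,160)); print(t,nt,s,ns)
for z in np.arange(.005,.06,.005):
    X=world(t,z,ct); print(round(z,3),X.round(4),(proj(X,cs)-s).round(2))
E
```

```text
[359.21705426 123.09302326] 129 [195.525 148.85 ] 40
0.005 [ 0.6856 -0.2507  0.005 ] [-0.71  2.05]
0.01 [ 0.6843 -0.2495  0.01  ] [-0.48  0.99]
0.015 [ 0.683  -0.2484  0.015 ] [-0.26 -0.07]
0.02 [ 0.6817 -0.2472  0.02  ] [-0.03 -1.14]
0.025 [ 0.6804 -0.2461  0.025 ] [ 0.2  -2.21]
0.03 [ 0.6791 -0.2449  0.03  ] [ 0.43 -3.29]
0.035 [ 0.6778 -0.2437  0.035 ] [ 0.66 -4.38]
0.04 [ 0.6765 -0.2426  0.04  ] [ 0.89 -5.47]
0.045 [ 0.6751 -0.2414  0.045 ] [ 1.12 -6.57]
0.05 [ 0.6738 -0.2403  0.05  ] [ 1.35 -7.67]
0.055 [ 0.6725 -0.2391  0.055 ] [ 1.59 -8.78]
```

```bash
python3 - <<'E'
from h import *
p=np.array([.682,-.2475])
robot.close_gripper(20); hover(p,-8,.27)
robot.line_to([*p,.045+L],speed=.1); r=robot.line_to([*p,.004+L],speed=.03,contact_N=2.5); o=st("touch %s"%r); z=o["tcp_pos"][2]
r=robot.line_to([*p,z-.014],speed=.02,contact_N=15); o=st("press %s"%r); print("travel",z-o["tcp_pos"][2]); robot.pause(.3); st()
robot.line_to([*p,.27],speed=.1); robot.pause(.5); st()
E
```

```text
touch True t 93.34 w 0.005 ff 1.9 F [ 0.2 -0.9  4. ] tcp [ 0.682 -0.247  0.201]
press True t 93.7 w 0.005 ff 4.1 F [-1.6  0.3  8.2] tcp [ 0.682 -0.247  0.199]
travel 0.0019352205572373549
 t 94.0 w 0.004 ff 4.2 F [-2.8  0.4  8.1] tcp [ 0.682 -0.247  0.199]
 t 95.37 w 0.009 ff 0.0 F [-0.9 -0.7 -0.3] tcp [ 0.682 -0.247  0.27 ]
```

```bash
python3 - <<'E'
from h import *
p=np.array([.682,-.2475])
robot.line_to([*p,.026+L],speed=.1)
for t in(.018,.016,.014,.012,.011,.010):
    r=robot.line_to([*p,t+L],speed=.015,contact_N=30); F,_=Fm(6); z=robot.observe()["tcp_pos"][2]-L; print(t,r,F[2],z.round(4))
    if r or F[2]>28: break
robot.pause(.3); robot.line_to([*p,.27],speed=.1); robot.pause(.5); st()
E
```

```text
0.018 False 4.35 0.0185
0.016 False 7.72 0.0167
0.014 False 19.9 0.0165
0.012 False 32.03 0.0163
 t 99.78 w 0.004 ff 0.0 F [ 0.5 -0.6  0.2] tcp [ 0.682 -0.247  0.27 ]
```

```bash
python3 - <<'E'
from h import *
robot.move_pose([.45,-.33,.40],[180,0,-8])
w=imaging.grab_frame("wrist");st()
old=cv2.resize(cv2.imread("pics/end.png")[:144,560:790],(320,200))[:,:,::-1].astype(int)
d=np.abs(w[20:220,100:420].astype(int)-old).sum(2);print("diff median",np.median(d),"frac>90",(d>90).mean())
c=imaging.camera_params("wrist")
h=cv2.cvtColor(w,cv2.COLOR_RGB2HSV); g=(h[:,:,0]>60)&(h[:,:,0]<90)&(h[:,:,1]>90); ys,xs=np.where(g);print("pad px",xs.min(),xs.max(),ys.min(),ys.max())
s=np.array([.5085,-.3265]);
for X in([.075,.03,.048],[.075,-.03,.048],[-.075,.03,.048],[-.075,-.03,.048]): q=s+rot(-7.1,X[:2]);print(proj([*q,X[2]],c).round())
# lid corners from end.png (x,y): (640,13),(688,13),(686,127),(645,127)
for x,y in((640,13),(688,13),(686,127),(645,127)): print(((x-560)/.72+100,y/.72+20))
E
```

```text
t 100.9 w 0.004 ff 0.0 F [-0.4 -0.2 -0.2] tcp [ 0.451 -0.329  0.399]
diff median 51.0 frac>90 0.038109375
pad px 0 511 16 383
[213.  38.]
[279.  37.]
[220. 199.]
[279. 198.]
(211.11111111111111, 38.05555555555556)
(277.77777777777777, 38.05555555555556)
(275.0, 196.38888888888889)
(218.05555555555554, 196.38888888888889)
```

```bash
python3 -c "
from h import *
print(workorder.finish_job())"
```

```text
the job is handed in; nothing more can be done
None
```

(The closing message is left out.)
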